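# Unhook the feed cassette and slide it under the hopper

## Task

Take the feed cassette off its rack by the bail: push the bar back against the sprung yellow keeper until it is clear of the red noses, lift it over them and draw it off. Stand the cassette upright on the packing machine's open apron, short of the white guides with its orange tail tab pointing away from the hopper, and let go. Then take it by the tail tab, slide it under the hopper until it is fully home against the stop, and let go, without disturbing the roller, the oil bottle or the wrench.

Things in the scene. Friction and masses are not known exactly. Their poses are not given: they have to be found in the camera images.
- rack: Fixed blue rack, 218 mm high. Origin on the bench at its two posts; x the way its two prongs point (away from the robot), y along the hanging bar, z up. Steel prongs 8 mm wide at y = +/-45 mm run from the posts (front x = 2 mm) to x = 84 mm, underside z = 157, top z = 165 mm. Between them (|y| under 36 mm) all is open for fingers.
- rack_seat (a point): Where the bar's centre rests at the start, give or take 1 mm in x and 3 mm in y: x = 70, y = 0, z = 170 mm of the rack; same axes.
- nose (a point): Midpoint between the undersides' inner edges of the two red noses, x = 60, y = 0, z = 178 mm of the rack. The noses (at y = +/-45 mm) curl back over the bar from the upturned prong tips: x = 60 to 84, z = 178 to 186 mm. The bar (radius 5 mm) can rise only with its centre at x under 55 mm, and passes out over the noses in +x with its centre above z = 191 mm.
- keeper (a joint): Angle (rad) of the yellow sprung keeper: two fingers at y = +/-56 mm, hinged on a level axis at x = 25, z = 208 mm of the rack, hanging down to 1 to 3 mm behind the seated bar. 0 shut; grows (to 0.75) as the bar pushes it towards the posts (rack -x). Bar 20 mm back: about 0.4. Takes about 4 N to start, 8 N there, plus friction; springs shut by itself.
- cassette: Loose open aluminium tray, 0.26 to 0.44 kg, 70 mm wide (x), 160 long (y -80 to 80), 40 high; origin: centre of underside. Red posts at y = +/-70 mm carry a level bar (radius 5, along y) at z = 105 mm, centre of mass below its middle. Starts hanging on the rack, axes as the rack's, rim 52 mm below the prongs: raise it only about 35 mm until its centre is past rack x = 125 mm.
- bail_grip (a point): Middle of the bail bar, x = 0, y = 0, z = 105 mm of the cassette: centre of a black rubber grip 14 mm wide (x), 46 mm long (y), 14 mm high. Pinch it from above across its 14 mm width.
- tail_grip (a point): Grasp point on the orange tail tab, x = 0, y = 100 mm, z = 66 mm of the cassette. The tab is an upright plate 14 mm thick (x), 40 mm long (y from 80 to 120 mm), from z = 10 to 85 mm. Pinch it from above across its 14 mm thickness.
- machine: Fixed packing machine. Origin on the bench; y from the hopper out along the apron, x across, z up. Steel bed 150 mm wide, top z = 30 mm, y = -200 to 240 mm; open apron y = 45 to 240 mm. Blue and black hopper over y = -65 mm and beyond in -y: 220 mm wide, underside z = 159, top about 340 mm; a gripper holding the bail cannot go under it.
- home (a point): Where the cassette's origin is when fully home, its -y end wall against the dark stop (stop face at y = -150 mm): x = 0, y = -70, z = 30 mm of the machine; same axes, cassette y along machine y. The tray's tail end is then level with the two yellow marks on the bed (y = 10 mm).
- guide_mouth (a point): Middle of the guides' mouth on the bed, x = 0, y = 44, z = 30 mm of the machine. Two white guides 20 mm high: flared lead-ins from y = 44 mm (about 105 mm apart) to y = 0, then straight, 76 mm apart inside, to the stop.
- apron (a point): A good place for the cassette's origin when stood on the apron: x = 0, y = 140 mm, z = 30 mm (bed top) of the machine, same axes, cassette y along machine y.
- roller: Bystander: white flanged plastic roller standing upright, 52 mm in diameter, 75 mm high, origin at the centre of its underside.
- oil: Bystander: yellow plastic oil bottle with a red cap, 48 mm in diameter, 120 mm high, origin at the centre of its underside.
- wrench: Bystander: steel wrench lying flat, 150 mm long along its x, origin at the middle of its underside.
Mind the look-alikes: they are no part of the job. Of the things shaped like the cassette, the aluminium one is meant.

How it is judged (in metres and radians):
On the way, in this order (a step that is already met when the one before it is completed fails the run):
1. the bail bar, still down on the prongs, has pushed the keeper open and is clear of the noses (value of joint keeper above 0.22 rad and x of cassette in the frame of rack below 0.057 m and z of bail_grip in the frame of rack below 0.185 m), for 0.05 s.
2. the cassette is off the prongs and the keeper has sprung shut (x of bail_grip in the frame of rack above 0.105 m and value of joint keeper below 0.08 rad), for 0.05 s.
3. the cassette stands upright on the apron, clear of the guides, let go (y of cassette in the frame of machine between 0.1 and 0.24 m and x of cassette in the frame of machine between -0.05 and 0.05 m and z of cassette in the frame of machine between 0.025 and 0.036 m and y of tail_grip in the frame of machine above 0.16 m and contact force between cassette and the fingers below 0.1 N and linear speed of cassette below 0.02 m/s and angle between cassette's own z axis and vertical below 0.06 rad), for 0.2 s.
At the end, for the whole second after the job is handed in: The cassette stands upright (within 0.06 rad), at rest and let go, on the bed between the guides under the hopper, within 4 mm of the stop, 6 mm of the centre line and 0.06 rad of the machine's axis, tail tab outwards; the keeper is shut (below 0.08 rad) (y of cassette in the frame of machine between -0.08 and -0.066 m and x of cassette in the frame of machine between -0.006 and 0.006 m and z of cassette in the frame of machine between 0.025 and 0.034 m and y of tail_grip in the frame of machine above 0 m and angle between the y axis of cassette and the y axis of machine, either way round below 0.06 rad and value of joint keeper below 0.08 rad and contact force between cassette and the fingers below 0.1 N and linear speed of cassette below 0.02 m/s and angle between cassette's own z axis and vertical below 0.06 rad); the robot touches nothing.
It fails at once if the cassette is tipped over (more than 0.7 rad) (angle between cassette's own z axis and vertical above 0.7 rad).
It fails at once if the roller is moved by more than 25 mm (distance of roller from where it was at the start of the episode above 0.025 m).
It fails at once if the oil is moved by more than 25 mm (distance of oil from where it was at the start of the episode above 0.025 m).
It fails at once if the wrench is moved by more than 25 mm (distance of wrench from where it was at the start of the episode above 0.025 m).
It also fails if it takes over 58 s, if anything falls off the work surface, if the arm or the gripper's body presses on something with over 40 N, if the wrist force passes 120 N, or if a joint passes its speed limit or range.

## Robot

A 6-joint arm with a two-finger parallel gripper is mounted at the origin on the work surface. World frame = base frame: x ahead of the robot, y to its left, z up, the work surface at z = 0. Lengths are in mm, angles in degrees, forces in N, time in s.
With the tool pointing down it reaches from about 350 to 850 mm from the base axis. Payload 8.1 kg.
Tool frame: the origin (TCP) lies between the finger pads; the fingertips stand 22 mm ahead of it and the grasp point (between the pads) lies 3 mm ahead of it; z points along the fingers, y is the direction in which the jaws open and shut (so a half turn about z gives the same grasp; the last joint's range is limited). The gripper opens to 85 mm and grips with 20 to 120 N. Pads are 22 mm wide; open, the fingers measure 114 mm over their backs; the gripper's body (76 mm by 85 mm) begins 54 mm behind the grasp point. The pads swing forward as they close: fully open they stand 13 mm farther back than shut.
Start: joints at [71.253, 7.471, 85.268, -0, 87.261, -4.893], TCP at [143.648, 582.555, 253.292] pointing down, gripper open.
Joint ranges: [-169.43, 169.43], [-51.17, 129.36], [1.28, 143.12], [-76.62, 256.62], [0, 156.53], [-152.29, 152.29]. Speed limits (degrees/s): [136.94, 136.94, 159.86, 180, 180, 180].

## Interface

Orientations are given as [roll, pitch, yaw] about the fixed x, y, z axes, in that order (R = Rz(yaw) Ry(pitch) Rx(roll)).
In Python, from bench import r gives the robot as it stands.
- The arm moves only by the tool drive_tool, never from a script. Its argument "moves" is a list of rows, each a list of 2 entries, a list of its own where there are three numbers: the shift along the world's x, y, z in mm, then the turn about the world's z in degrees. A call has exactly 8 rows; each row is the pose to reach, as a shift and turn from the pose commanded when the call began; what a row does not reach only later rows make up. A row lasts 1/12 s, in which the tool goes at most 41.7 mm and 7.16 degrees, less where a joint would pass 70% of its speed; a pose out of reach is approached as far as the arm can. A call with a gripper value outside its range is refused whole. "fingers" is the finger opening in mm, from 0 to 85.4, set as the call begins (left out, the last holds). The fingers move at their own pace and stop on an object; "squeeze" is the grip in N (left out, the last holds). Time passes only in rows, so rows that repeat a pose let the fingers close, or fill a call up. It gives the time, the measured TCP pose, the force and the opening at its end, in the units of the state.
- r.sense(): the state, without advancing time (a new reading comes with each control period).
- r.snapshot(name): name is "side" or "top" or "wrist"; returns a dict with "pixels" (400x640x3 uint8, red, green, blue), "camera_matrix" (3x3 intrinsics, pixels), "xyz" and "orientation" of the camera in the world. Camera axes: x right, y down, z forward; pixel columns grow to the right and rows downward; lengths in mm; the calibration is good to about 2 mm. A picture is of the moment at which its call begins. There is no depth.
- r.hand_in(): hands the job in, once; it reports no verdict.
The state is a dict: "time": time; "joint_pos": joint angles; "qd": joint speeds; "joint_efforts": joint torques, N m; "tool_pos": TCP position; "tcp_rot": TCP orientation; "ft_force": force on the tool from outside, world axes, zero at the start; "wrist_torque": the same for the moment, N m; "finger_gap": finger opening in mm.
Only numpy, scipy, OpenCV 4.12 (cv2) and the standard library are available. Lean on these libraries where they do the work, as an engineer would, in place of code of your own. Each camera call takes 0.05 s, during which the arm holds its last target.

## Working session

There is one attempt and no reset: what is moved stays moved. The work goes in short steps, Python scripts to look and compute and a tool call to move; the robot and the scene stay as the last step left them, time stands still between calls to the robot, and variables do not carry over. Pictures are saved under pics/ and viewed, and the job is handed in when it is done.

Besides the shell and the picture viewer there is one more tool, called after ">>>" in YAML: its name, and indented under it one key for each argument. drive_tool: Moves the arm, as the interface text tells. Its arguments: {"type":"object","properties":{"moves":{"type":"array","items":{"type":"array"}},"fingers":{"type":"number"},"squeeze":{"type":"number"}},"required":["moves"]}

```bash
mkdir -p pics; ls
cat > h.py <<'E'
import numpy as np, cv2
from bench import r
from scipy.spatial.transform import Rotation as R
E
python3 - <<'E'
from h import *
import pickle
d={}
for n in("side","top","wrist"):
    s=r.snapshot(n); d[n]=s
    cv2.imwrite(f"pics/a_{n}.png",s["pixels"][:,:,::-1])
    print(n,s["camera_matrix"],s["xyz"],s["orientation"])
pickle.dump(d,open("a.pkl","wb"))
print(r.sense())
E
```

```text
pics
side [[511.25295883   0.         323.14972578]
 [  0.         511.25295883 189.42605246]
 [  0.           0.           1.        ]] [ 318.06706147 1210.23263132  976.75785731] [-126.86306816   -0.67960537 -170.55276896]
top [[388.96991376   0.         325.77912156]
 [  0.         388.96991376 201.88499807]
 [  0.           0.           1.        ]] [ 413.7697149    73.97298433 1048.60217423] [-1.74344145e+02  8.15008883e-02 -9.08706834e+01]
wrist [[281.75711421   0.         321.07201753]
 [  0.         281.75711421 197.78317795]
 [  0.           0.           1.        ]] [ 61.69958375 601.43591651 371.75272054] [1.60803875e+02 1.36824480e-01 7.61228090e+01]
{'time': 0.15, 'joint_pos': array([ 7.12545601e+01,  7.50750891e+00,  8.53139656e+01,  1.84328294e-03,
        8.72611379e+01, -4.89255539e+00]), 'qd': array([ 0.03271202, -0.26509262, -0.1970513 , -0.04077604,  0.11967205,
       -0.05650636]), 'joint_efforts': array([-2.20198729e-06, -5.70058143e+01, -5.01163244e+01, -4.19235321e-04,
        9.67116823e-03, -6.67579980e-05]), 'tool_pos': array([143.4972984 , 582.19509237, 252.47038413]), 'tcp_rot': array([-1.79917846e+02, -8.88013730e-03,  1.66147020e+02]), 'ft_force': array([-0.0553805 , -0.44066021, -0.0057557 ]), 'wrist_torque': array([-0.0386212 , -0.037363  , -0.00559007]), 'finger_gap': 85.38623052431156}
```

View pics/a_side.png

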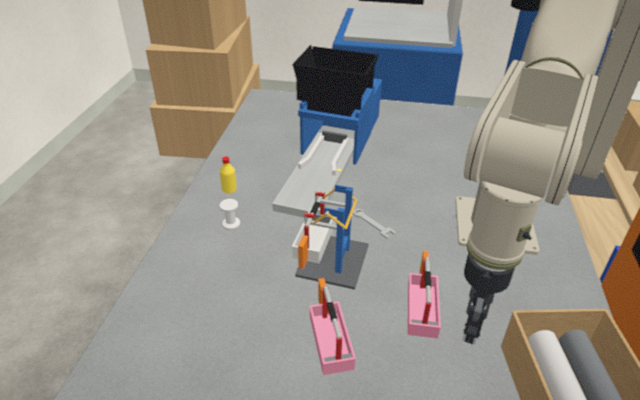

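View pics/a_top.png

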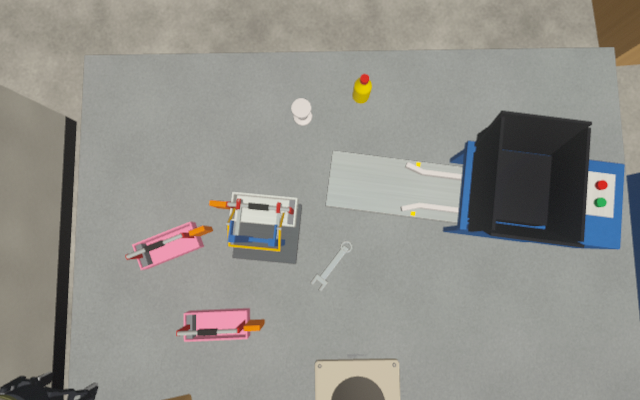

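View pics/a_wrist.png

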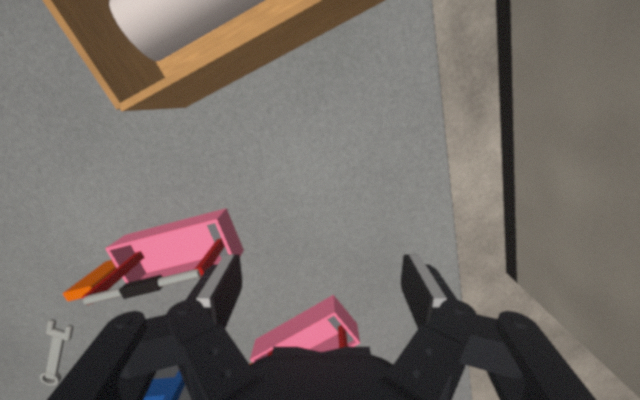

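The top view has the rack near (265,225), with the tail tab pointing left (+y). The machine is on the right, with its apron at (330–460,150–220). The pink trays are the decoys. I'll zoom in next.

Run:
```python
from h import *
import pickle
d=pickle.load(open("a.pkl","rb"))
t=d["top"]["pixels"][:,:,::-1]; s=d["side"]["pixels"][:,:,::-1]
cv2.imwrite("pics/b1.png",cv2.resize(t[175:275,200:320],None,fx=6,fy=6,interpolation=cv2.INTER_CUBIC)[:600,:720])
cv2.imwrite("pics/b2.png",cv2.resize(t[130:240,320:500],None,fx=4.4,fy=4.4,interpolation=cv2.INTER_CUBIC))
cv2.imwrite("pics/b3.png",cv2.resize(s[120:290,265:405],None,fx=3.5,fy=3.5,interpolation=cv2.INTER_CUBIC))
```

```text
(no output)
```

View pics/b1.png

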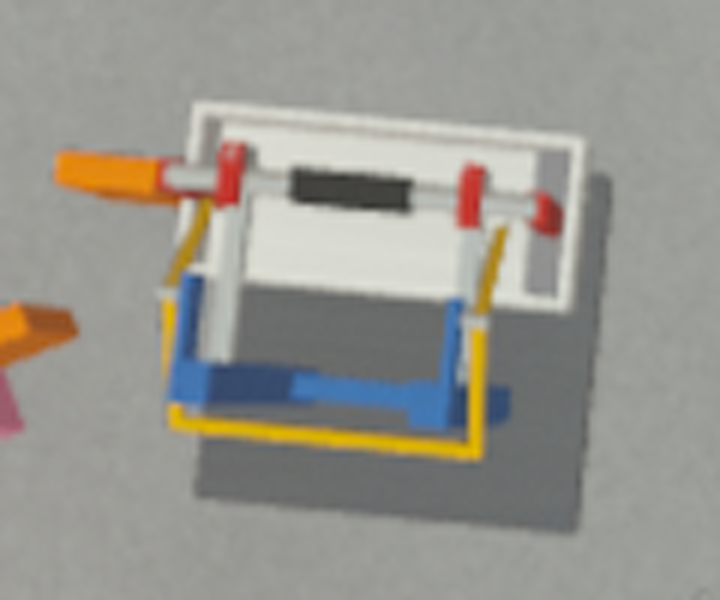

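View pics/b2.png

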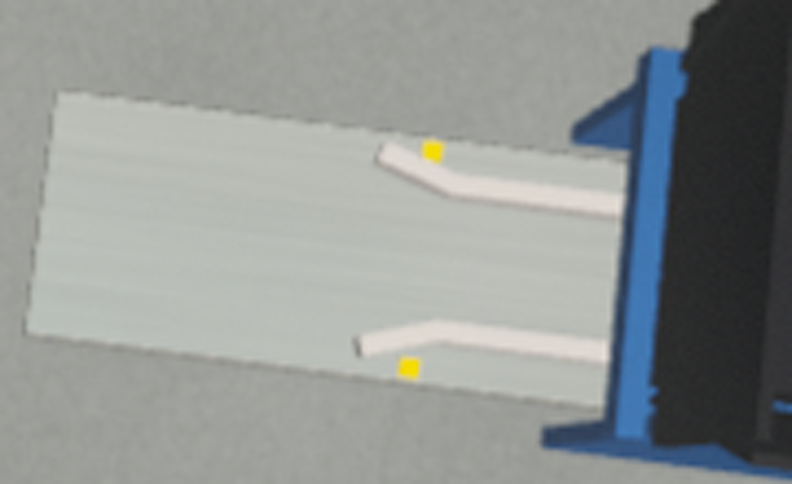

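View pics/b3.png

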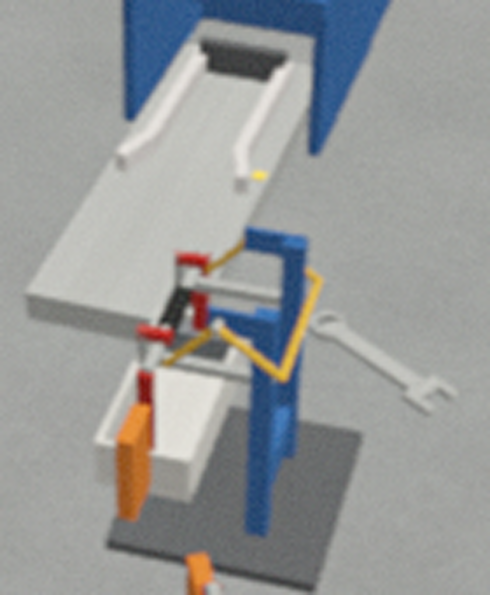

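```bash
cat >> h.py <<'E'
def ray(s,px,z):
    """pixel -> world point on plane z"""
    M=R.from_euler("xyz",s["orientation"],degrees=True).as_matrix()
    d=M@np.linalg.inv(s["camera_matrix"])@np.array([px[0],px[1],1.])
    o=np.array(s["xyz"]); return o+d*(z-o[2])/d[2]
def proj(s,P):
    M=R.from_euler("xyz",s["orientation"],degrees=True).as_matrix()
    p=s["camera_matrix"]@(M.T@(np.array(P)-s["xyz"])); return p[:2]/p[2]
def crop(p,f,o): return ((p[0]+.5)/f-.5+o[0],(p[1]+.5)/f-.5+o[1])
def blobs(im,lo,hi,box,minA=3):
    """hsv mask blobs in box x0,y0,x1,y1 -> (area,cx,cy)"""
    h=cv2.cvtColor(im,cv2.COLOR_RGB2HSV); m=cv2.inRange(h,lo,hi)
    k=np.zeros_like(m); x0,y0,x1,y1=box; k[y0:y1,x0:x1]=m[y0:y1,x0:x1]
    n,l,st,c=cv2.connectedComponentsWithStats(k)
    return [(int(st[i,4]),*c[i].round(2),st[i,:4].tolist()) for i in range(1,n) if st[i,4]>=minA],k
E
python3 - <<'E'
from h import *
import pickle
np.set_printoptions(precision=1,suppress=True)
d=pickle.load(open("a.pkl","rb"));t=d["top"];im=t["pixels"]; sd=d["side"]
B,k=blobs(im,(0,0,0),(180,255,70),(235,190,290,220)); print(B)
for b in B: print("grip",ray(t,b[1:3],172))
for p in[(232,173),(471,195)]: print("nose",ray(t,crop(p,6,(200,175)),186))
for p in[(57,92),(27,333),(627,158),(603,405)]: print("bed",ray(t,crop(p,4.4,(320,130)),30))
Y,_=blobs(im,(22,120,120),(35,255,255),(400,150,430,225));print(Y)
for b in Y: print("mark",ray(t,b[1:3],30))
S,_=blobs(sd["pixels"],(0,0,0),(180,255,60),(300,195,325,225));print("side black",S)
# guides inner edges straight
for p in[(455,193),(620,212),(435,325),(608,347)]: print("guide",ray(t,crop(p,4.4,(320,130)),50))
# triangulate grip
def line(s,px):
    a=ray(s,px,0);return np.array(s["xyz"]),(a-s["xyz"])/np.linalg.norm(a-s["xyz"])
if S and B:
    o1,d1=line(t,max(B)[1:3]);o2,d2=line(sd,max(S)[1:3])
    q=np.linalg.lstsq(np.c_[d1,-d2],o2-o1,rcond=None)[0]
    print("tri",o1+d1*q[0],o2+d2*q[1])
# oil, roller, tail tab
O,_=blobs(im,(22,150,120),(32,255,255),(345,60,380,115));
for b in O:print("oil",ray(t,b[1:3],60))
print("roller",ray(t,(302,108),75))
for c in((0,-1),):
  T,_=blobs(im,(5,150,150),(18,255,255),(205,190,240,220))
  print(T)
  for b in T: print("tail top?",ray(t,b[1:3],65+85))
for p in [(195,105),(585,140),(570,310)]: print("rim",ray(t,crop(p,6,(200,175)),105))
E
```

```text
[(90, np.float64(258.16), np.float64(206.41), [249, 204, 19, 6])]
grip [492.7 227.  172. ]
nose [498.8 269.  186. ]
nose [489.2 180.2 186. ]
bed [652.   53.7  30. ]
bed [505.6  74.1  30. ]
bed [ 606.1 -289.5   30. ]
bed [ 457.4 -267.8   30. ]
[(18, np.float64(417.83), np.float64(163.83), [416, 162, 5, 5]), (15, np.float64(412.6), np.float64(213.4), [411, 212, 4, 4])]
mark [ 612.5 -172.1   30. ]
mark [ 480.8 -153.4   30. ]
side black [(39, np.float64(314.95), np.float64(207.44), [311, 203, 8, 10])]
guide [ 583.  -179.8   50. ]
guide [ 570.1 -276.6   50. ]
guide [ 504.9 -165.    50. ]
guide [ 490.4 -265.7   50. ]
tri [492.7 227.1 171.5] [492.8 227.1 171.5]
oil [802.1 -24.2  60. ]
roller [754.2 131.5  75. ]
[(118, np.float64(218.77), np.float64(204.14), [209, 200, 21, 9])]
tail top? [501.3 322.3 150. ]
rim [534.8 302.6 105. ]
rim [518.  143.8 105. ]
rim [449.1 150.4 105. ]
```

>>> drive_tool:
  moves:
    - [[22,-22,6],-5]
    - [[44,-44,12],-10]
    - [[66,-66,18],-15]
    - [[88,-88,24],-20]
    - [[110,-110,30],-25]
    - [[132,-132,36],-30]
    - [[154,-154,42],-35]
    - [[175,-178,47],-41]
  fingers: 60
  squeeze: 40

```text
time: 0.82
tool_pos: [319.5, 403.4, 300.5]
tcp_rot: [180.0, -0.0, 124.9]
ft_force: [0.6, -0.2, -0.2]
finger_gap: 59.9
```

>>> drive_tool:
  moves:
    - [[22,-22,0],-5]
    - [[44,-44,0],-10]
    - [[66,-66,0],-15]
    - [[88,-88,0],-20]
    - [[110,-110,0],-25]
    - [[132,-132,0],-30]
    - [[154,-154,0],-36]
    - [[174,-178,0],-41]

```text
time: 1.48
tool_pos: [493.5, 225.4, 299.9]
tcp_rot: [-180.0, 0.0, 83.8]
ft_force: [0.9, 0.4, -0.1]
finger_gap: 60.3
```

Run:
```python
from h import *
import pickle
np.set_printoptions(precision=1,suppress=True)
s=r.snapshot("wrist");cv2.imwrite("pics/c1.png",s["pixels"][:,:,::-1])
pickle.dump(s,open("c.pkl","wb"))
st=r.sense();print(st["tool_pos"],s["xyz"],s["orientation"],proj(s,[492.7,227,170]),proj(s,st["tool_pos"]))
```

```text
[496.4 221.1 299.7] [503.2 308.5 419.4] [160.8   0.   -6.2] [319.3 192.9] [326.3 284. ]
```

View pics/c1.png

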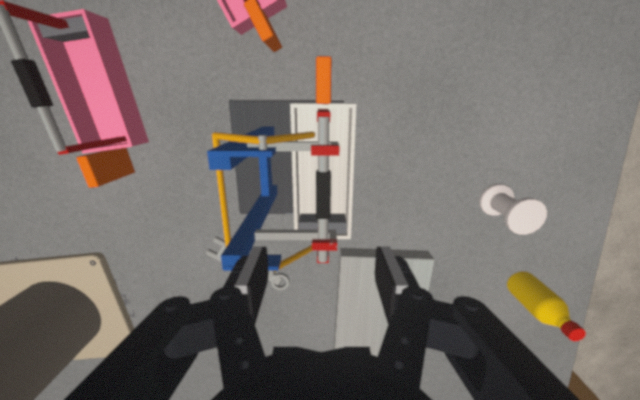

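Run:
```python
from h import *
np.set_printoptions(precision=1,suppress=True)
s=r.snapshot("wrist");st=r.sense();print(st["tool_pos"],s["xyz"])
B,_=blobs(s["pixels"],(0,0,0),(180,255,70),(300,150,345,240));print(B)
print([ray(s,b[1:3],172) for b in B])
N,_=blobs(s["pixels"],(0,150,80),(5,255,255),(300,130,345,270));print(N)
print([ray(s,b[1:3],182) for b in N])
```

```text
[494.8 223.1 299.7] [506.6 304.5 418.9]
[(725, np.float64(319.46), np.float64(196.31), [300, 167, 42, 51])]
[array([495.6, 219.8, 172. ])]
[(231, np.float64(319.63), np.float64(144.82), [307, 140, 27, 10]), (176, np.float64(318.67), np.float64(241.27), [308, 237, 24, 9])]
[array([501.6, 268.4, 182. ]), array([490. , 178.8, 182. ])]
```

>>> drive_tool:
  moves:
    - [[0,0,-20],0]
    - [[0,0,-40],0]
    - [[0,0,-60],0]
    - [[0,0,-70],0]
    - [[0,0,-70],0]
    - [[0,0,-70],0]
    - [[0,0,-70],0]
    - [[0,0,-70],0]

```text
time: 2.25
tool_pos: [493.4, 227.0, 232.1]
tcp_rot: [179.9, -0.1, 84.2]
ft_force: [0.3, 0.2, 0.2]
finger_gap: 59.7
```

Run:
```python
from h import *
np.set_printoptions(precision=1,suppress=True)
s=r.snapshot("wrist");st=r.sense();print(st["tool_pos"],s["xyz"],st["tcp_rot"])
cv2.imwrite("pics/c2.png",s["pixels"][:,:,::-1])
N,_=blobs(s["pixels"],(0,150,80),(5,255,255),(280,50,360,350));print(N)
B,_=blobs(s["pixels"],(0,0,0),(180,255,60),(280,50,360,350),30);print(B)
print([ray(s,b[1:3],172) for b in B])
```

```text
[493.4 227.  231.9] [502.2 310.1 351.6] [179.9  -0.1  84.2]
[(140, np.float64(324.63), np.float64(120.14), [317, 115, 17, 11]), (399, np.float64(324.38), np.float64(171.59), [309, 165, 37, 13]), (7, np.float64(344.57), np.float64(168.29), [344, 167, 2, 4]), (320, np.float64(320.54), np.float64(292.67), [309, 286, 25, 14]), (5, np.float64(338.8), np.float64(287.2), [338, 286, 2, 4])]
[(993, np.float64(323.56), np.float64(229.5), [312, 199, 23, 59]), (54, np.float64(291.02), np.float64(348.37), [280, 347, 26, 3]), (40, np.float64(349.28), np.float64(348.58), [337, 348, 23, 2])]
[array([495.7, 224.4, 172. ]), array([458.1, 119.2, 172. ]), array([506.1, 113.9, 172. ])]
```

View pics/c2.png

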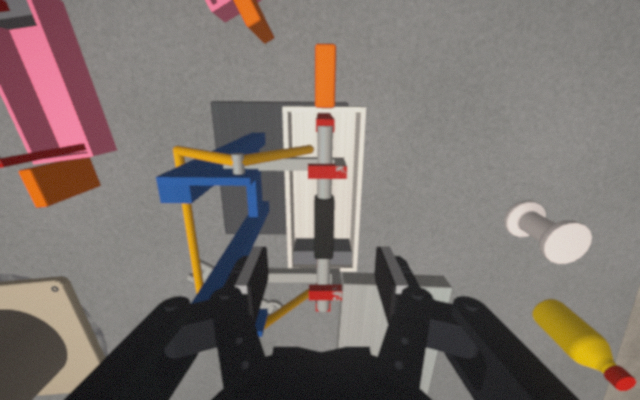

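>>> drive_tool:
  moves:
    - [[1,0,-15],0]
    - [[1,0,-30],0]
    - [[1,0,-45],0]
    - [[1,0,-55],0]
    - [[1,0,-59],0]
    - [[1,0,-59],0]
    - [[1,0,-59],0]
    - [[1,0,-59],0]

```text
time: 2.97
tool_pos: [494.3, 226.8, 172.5]
tcp_rot: [179.9, -0.0, 84.1]
ft_force: [-0.0, 0.1, 0.4]
finger_gap: 60.1
```

>>> drive_tool:
  moves:
    - [[0,0,0],0]
    - [[0,0,0],0]
    - [[0,0,0],0]
    - [[0,0,0],0]
    - [[0,0,0],0]
    - [[0,0,0],0]
    - [[0,0,0],0]
    - [[0,0,0],0]
  fingers: 0
  squeeze: 50

```text
time: 3.63
tool_pos: [494.1, 226.7, 171.9]
tcp_rot: [179.9, -0.0, 84.1]
ft_force: [1.0, 0.1, 5.0]
finger_gap: 13.0
```

Run:
```python
from h import *
np.set_printoptions(precision=1,suppress=True)
st=r.sense();print(st["tool_pos"],st["tcp_rot"],st["ft_force"],st["finger_gap"])
for n in("side","top"):
    s=r.snapshot(n)["pixels"][:,:,::-1]
    c=s[120:290,265:405] if n=="side" else s[165:275,190:330]
    cv2.imwrite(f"pics/d_{n}.png",cv2.resize(c,None,fx=3.5,fy=3.5,interpolation=cv2.INTER_CUBIC))
```

```text
[494.1 226.7 171.9] [179.9  -0.   84.1] [1.  0.1 5. ] 12.979995513504193
```

View pics/d_side.png

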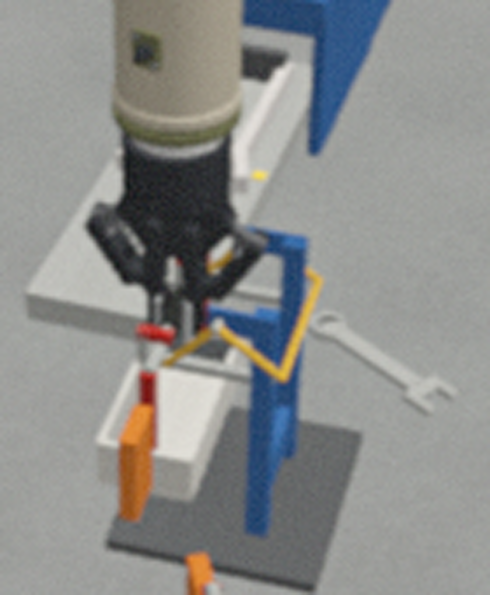

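>>> drive_tool:
  moves:
    - [[0,0,0.5],0]
    - [[-4,0.4,0.5],0]
    - [[-8,0.8,0.5],0]
    - [[-12,1.3,0.5],0]
    - [[-16,1.7,0.5],0]
    - [[-20,2.2,0.5],0]
    - [[-21,2.3,0.5],0]
    - [[-21,2.3,0.5],0]
  squeeze: 80

```text
time: 4.4
tool_pos: [473.4, 228.7, 172.1]
tcp_rot: [179.9, -0.0, 84.1]
ft_force: [5.4, -1.3, 1.2]
finger_gap: 12.4
```

>>> drive_tool:
  moves:
    - [[0,0,0],0]
    - [[0,0,0],0]
    - [[0,0,0],0]
    - [[0,0,0],0]
    - [[0,0,0],0]
    - [[0,0,0],0]
    - [[0,0,0],0]
    - [[0,0,0],0]

```text
time: 5.07
tool_pos: [473.3, 228.7, 172.0]
tcp_rot: [179.9, -0.0, 84.1]
ft_force: [4.7, -0.1, 2.3]
finger_gap: 12.7
```

Run:
```python
from h import *
np.set_printoptions(precision=1,suppress=True)
st=r.sense();print(st["tool_pos"],st["tcp_rot"],st["ft_force"],st["finger_gap"])
for n in("side","top"):
    s=r.snapshot(n)["pixels"][:,:,::-1]
    c=s[120:290,265:405] if n=="side" else s[165:275,190:330]
    cv2.imwrite(f"pics/e_{n}.png",cv2.resize(c,None,fx=3.5,fy=3.5,interpolation=cv2.INTER_CUBIC))
```

```text
[473.3 228.7 172. ] [179.9  -0.   84.1] [ 4.7 -0.1  2.3] 12.651859614062229
```

View pics/e_side.png

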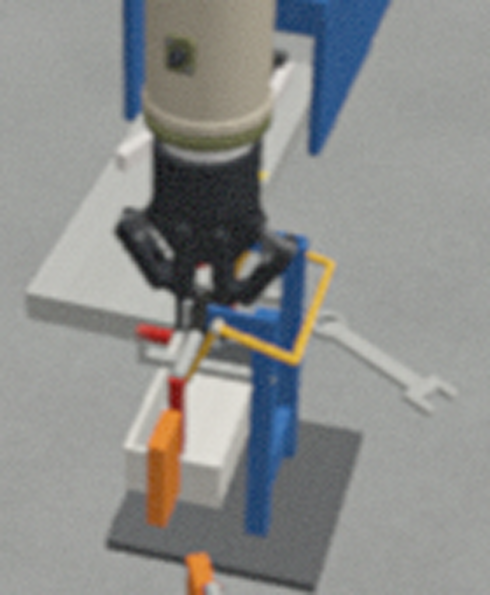

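>>> drive_tool:
  moves:
    - [[0,0,5],0]
    - [[0,0,10],0]
    - [[0,0,15],0]
    - [[0,0,20],0]
    - [[0,0,25],0]
    - [[0,0,29],0]
    - [[0,0,29],0]
    - [[0,0,29],0]

```text
time: 5.83
tool_pos: [471.9, 228.7, 199.9]
tcp_rot: [-179.9, 0.0, 84.2]
ft_force: [0.3, 0.3, -3.8]
finger_gap: 12.4
```

Run:
```python
from h import *
np.set_printoptions(precision=1,suppress=True)
st=r.sense();print(st["tool_pos"],st["tcp_rot"],st["ft_force"],st["finger_gap"])
for n in("side","top"):
    s=r.snapshot(n)["pixels"][:,:,::-1]
    c=s[120:290,265:405] if n=="side" else s[165:275,190:330]
    cv2.imwrite(f"pics/f_{n}.png",cv2.resize(c,None,fx=3.5,fy=3.5,interpolation=cv2.INTER_CUBIC))
```

```text
[471.9 228.7 199.9] [-179.9    0.    84.2] [ 0.3  0.3 -3.8] 12.414653650565164
```

View pics/f_side.png

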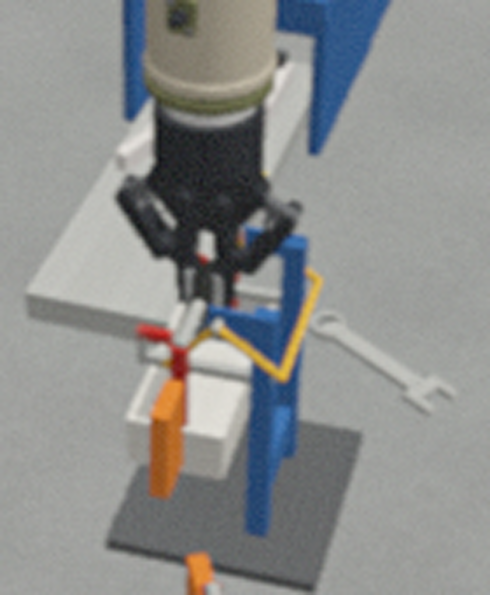

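>>> drive_tool:
  moves:
    - [[3,-0.3,2],0]
    - [[10,-1.1,2],0]
    - [[22,-2.4,2],0]
    - [[36,-3.9,2],0]
    - [[52,-5.6,2],0]
    - [[68,-7.4,2],0]
    - [[84,-9.1,2],0]
    - [[98,-10.6,2],0]

```text
time: 6.6
tool_pos: [572.1, 217.9, 202.5]
tcp_rot: [180.0, 0.0, 84.1]
ft_force: [-0.2, -0.7, -4.3]
finger_gap: 12.3
```

Run:
```python
from h import *
np.set_printoptions(precision=1,suppress=True)
st=r.sense();print(st["tool_pos"],st["tcp_rot"],st["ft_force"],st["finger_gap"])
s=r.snapshot("side")["pixels"][:,:,::-1]
cv2.imwrite(f"pics/g.png",cv2.resize(s[100:300,200:400],None,fx=3,fy=3,interpolation=cv2.INTER_CUBIC))
```

```text
[572.1 217.9 202.5] [180.    0.   84.1] [-0.2 -0.7 -4.3] 12.332518710362374
```

View pics/g.png

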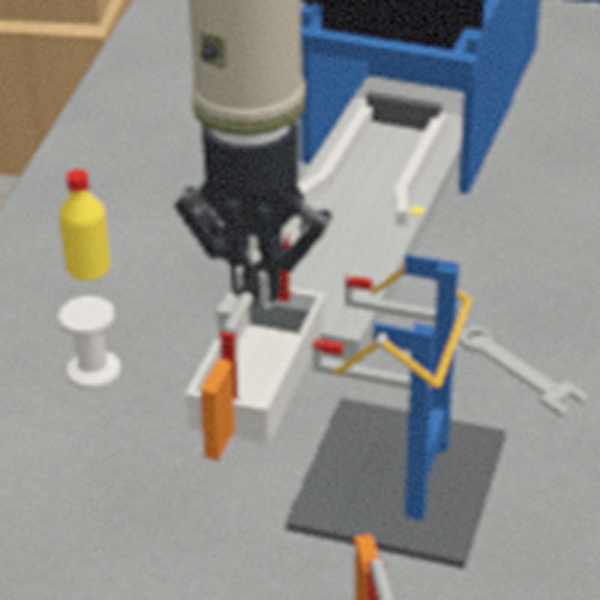

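>>> drive_tool:
  moves:
    - [[0,-12,0],0]
    - [[-1,-36,0],-0.5]
    - [[-2,-64,0],-1]
    - [[-3,-94,0],-1.5]
    - [[-4,-124,0],-2]
    - [[-5,-154,0],-2]
    - [[-6,-184,0],-2]
    - [[-6,-210,0],-2]

```text
time: 7.32
tool_pos: [564.0, 5.9, 202.7]
tcp_rot: [-180.0, 0.0, 82.1]
ft_force: [0.8, 0.3, -3.7]
finger_gap: 12.2
```

>>> drive_tool:
  moves:
    - [[0,-20,-5],0]
    - [[0,-34,-15],0]
    - [[0,-42,-25],0]
    - [[0,-43,-35],0]
    - [[0,-43,-45],0]
    - [[0,-43,-52],0]
    - [[0,-43,-54],0]
    - [[0,-43,-54],0]

```text
time: 7.98
tool_pos: [564.0, -33.6, 147.5]
tcp_rot: [-179.9, -0.0, 82.2]
ft_force: [0.2, 0.9, -4.3]
finger_gap: 12.4
```

Run:
```python
from h import *
import pickle
np.set_printoptions(precision=1,suppress=True)
st=r.sense();print(st["tool_pos"],st["tcp_rot"],st["ft_force"],st["finger_gap"])
d={}
for n in("side","top"):
    d[n]=r.snapshot(n);s=d[n]["pixels"][:,:,::-1]
    c=s[100:300,200:400] if n=="side" else s[140:240,300:480]
    cv2.imwrite(f"pics/h_{n}.png",cv2.resize(c,None,fx=3 if n=="side" else 4.4,fy=3 if n=="side" else 4.4,interpolation=cv2.INTER_CUBIC))
pickle.dump(d,open("h.pkl","wb"))
```

```text
[564.  -33.6 147.5] [-179.9   -0.    82.2] [ 0.2  0.9 -4.3] 12.444082102059243
```

View pics/h_side.png

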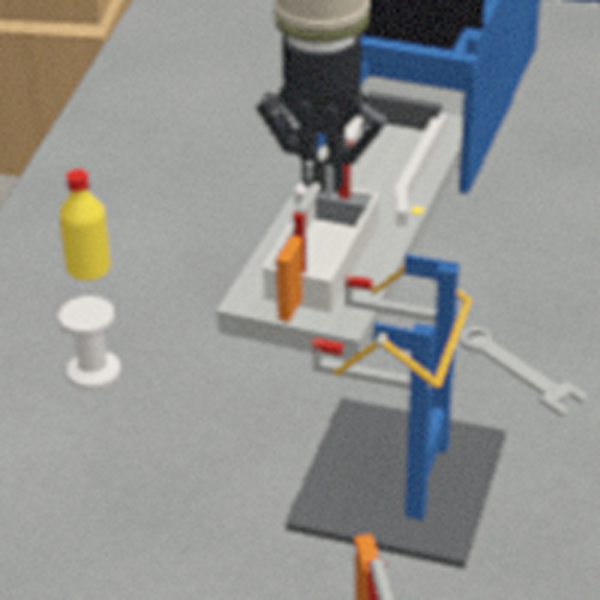

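View pics/h_top.png

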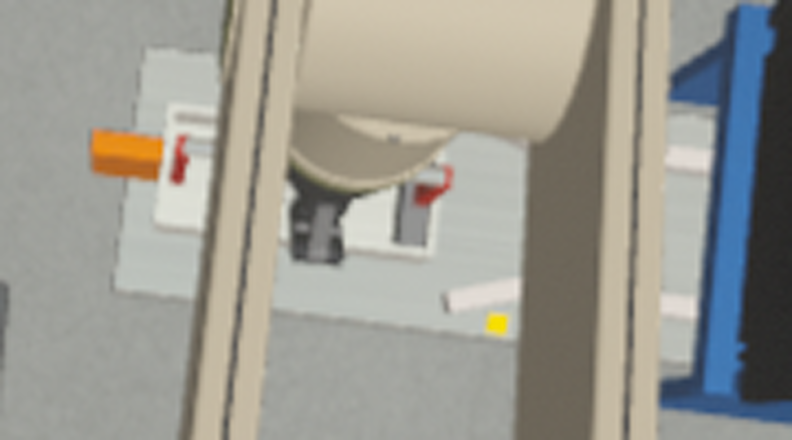

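>>> drive_tool:
  moves:
    - [[0,0,-3],0]
    - [[0,0,-6],0]
    - [[0,0,-8],0]
    - [[0,0,-9],0]
    - [[0,0,-10],0]
    - [[0,0,-10.5],0]
    - [[0,0,-10.5],0]
    - [[0,0,-10.5],0]

```text
time: 8.75
tool_pos: [564.7, -34.8, 138.3]
tcp_rot: [180.0, -0.0, 82.1]
ft_force: [-0.2, -0.2, -4.6]
finger_gap: 12.5
```

>>> drive_tool:
  moves:
    - [[0,0,-0.5],0]
    - [[0,0,-1],0]
    - [[0,0,-1.5],0]
    - [[0,0,-2],0]
    - [[0,0,-2],0]
    - [[0,0,-2],0]
    - [[0,0,-2],0]
    - [[0,0,-2],0]

```text
time: 9.42
tool_pos: [565.3, -34.9, 137.1]
tcp_rot: [179.9, 0.0, 82.1]
ft_force: [-0.2, 0.0, 5.8]
finger_gap: 12.9
```

>>> drive_tool:
  moves:
    - [[0,0,0.3],0]
    - [[0,0,0.3],0]
    - [[0,0,0.3],0]
    - [[0,0,0.3],0]
    - [[0,0,0.3],0]
    - [[0,0,0.3],0]
    - [[0,0,0.3],0]
    - [[0,0,0.3],0]
  fingers: 45

```text
time: 10.08
tool_pos: [564.6, -34.7, 136.6]
tcp_rot: [-180.0, -0.0, 82.1]
ft_force: [-0.1, -0.2, -0.1]
finger_gap: 45.0
```

>>> drive_tool:
  moves:
    - [[0,0,10],0]
    - [[0,0,25],0]
    - [[0,0,45],0]
    - [[0,0,65],0]
    - [[0,0,85],0]
    - [[0,0,95],0]
    - [[0,0,95],0]
    - [[0,0,95],0]

```text
time: 10.75
tool_pos: [565.0, -34.8, 232.1]
tcp_rot: [179.9, 0.0, 82.1]
ft_force: [-0.6, 0.1, -0.3]
finger_gap: 45.3
```

Run:
```python
from h import *
import pickle
np.set_printoptions(precision=1,suppress=True)
st=r.sense();print(st["tool_pos"],st["tcp_rot"],st["ft_force"],st["finger_gap"])
d={}
for n in("side","top","wrist"):
    d[n]=r.snapshot(n);s=d[n]["pixels"][:,:,::-1]
    c=s[100:300,200:400] if n=="side" else s[140:240,300:480]
    if n=="wrist": cv2.imwrite("pics/i_wrist.png",s);continue
    cv2.imwrite(f"pics/i_{n}.png",cv2.resize(c,None,fx=3 if n=="side" else 4.4,fy=3 if n=="side" else 4.4,interpolation=cv2.INTER_CUBIC))
pickle.dump(d,open("i.pkl","wb"))
T,_=blobs(d["top"]["pixels"],(5,150,150),(18,255,255),(300,150,345,190));print(T)
T,_=blobs(d["wrist"]["pixels"],(5,150,150),(18,255,255),(250,0,400,300));print(T)
print(ray(d["wrist"],max(T)[1:3],115))
```

```text
[565.  -34.8 232.1] [179.9   0.   82.1] [-0.6  0.1 -0.3] 45.256990229690416
[(141, np.float64(328.68), np.float64(175.23), [321, 170, 16, 11])]
[(892, np.float64(323.78), np.float64(78.03), [315, 52, 18, 54])]
[580.1  63.4 115. ]
```

View pics/i_side.png

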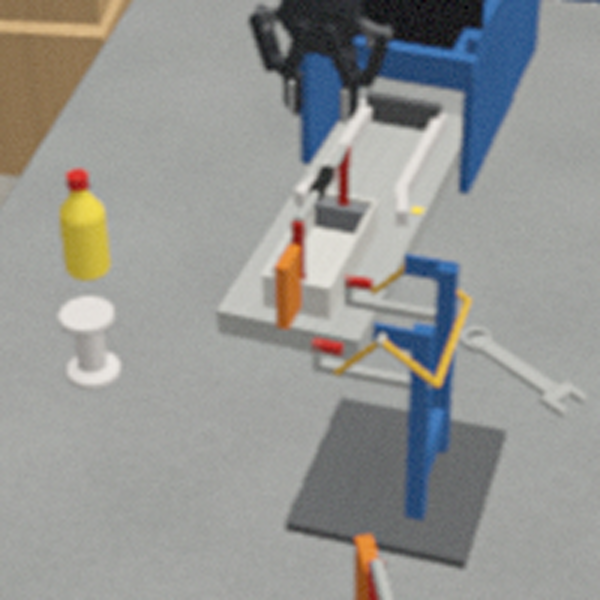

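View pics/i_top.png

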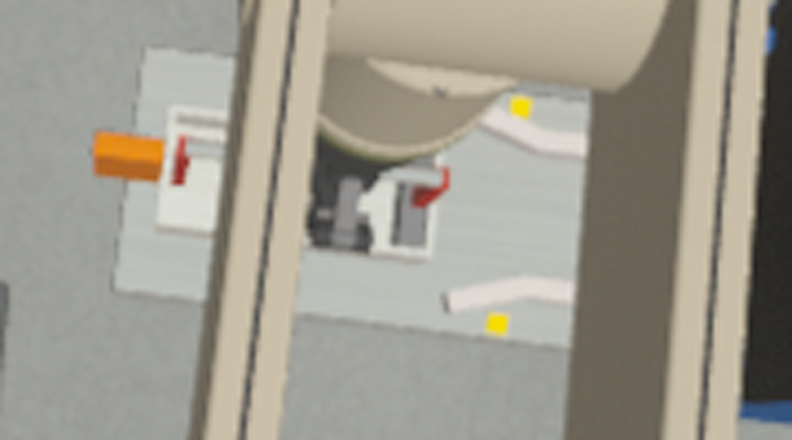

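View pics/i_wrist.png

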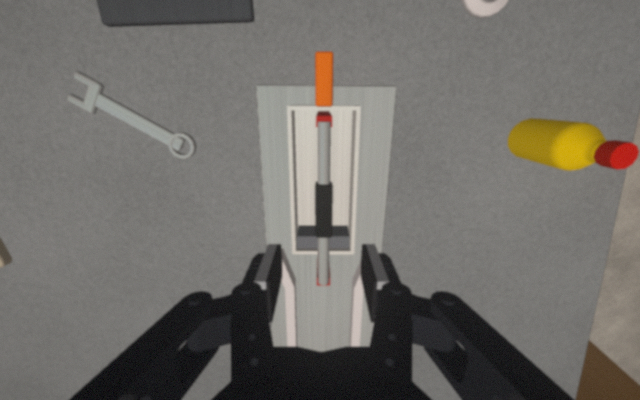

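>>> drive_tool:
  moves:
    - [[2,12,0],0]
    - [[5,36,0],0]
    - [[9,62,0],0]
    - [[12,86,0],0]
    - [[14,98,-8],0]
    - [[14,98,-28],0]
    - [[14,98,-50],0]
    - [[14,98,-60],0]

```text
time: 11.57
tool_pos: [576.7, 63.9, 167.3]
tcp_rot: [-179.7, 0.1, 82.2]
ft_force: [-1.5, 0.1, -0.2]
finger_gap: 44.9
```

>>> drive_tool:
  moves:
    - [[0,0,-15],0]
    - [[0,0,-30],0]
    - [[0,0,-45],0]
    - [[0,0,-57],0]
    - [[0,0,-65],0]
    - [[0,0,-69],0]
    - [[0,0,-69],0]
    - [[0,0,-69],0]

```text
time: 12.23
tool_pos: [578.9, 63.2, 103.0]
tcp_rot: [180.0, -0.0, 82.1]
ft_force: [-0.1, 0.4, 1.3]
finger_gap: 45.2
```

Run:
```python
from h import *
np.set_printoptions(precision=1,suppress=True)
st=r.sense();print(st["tool_pos"],st["tcp_rot"],st["ft_force"],st["finger_gap"])
for n in("side","wrist"):
    s=r.snapshot(n)["pixels"][:,:,::-1]
    cv2.imwrite(f"pics/j_{n}.png",s if n=="wrist" else cv2.resize(s[100:300,200:400],None,fx=3,fy=3,interpolation=cv2.INTER_CUBIC))
```

```text
[578.9  63.2 103. ] [180.   -0.   82.1] [-0.1  0.4  1.3] 45.151697601544114
```

View pics/j_side.png

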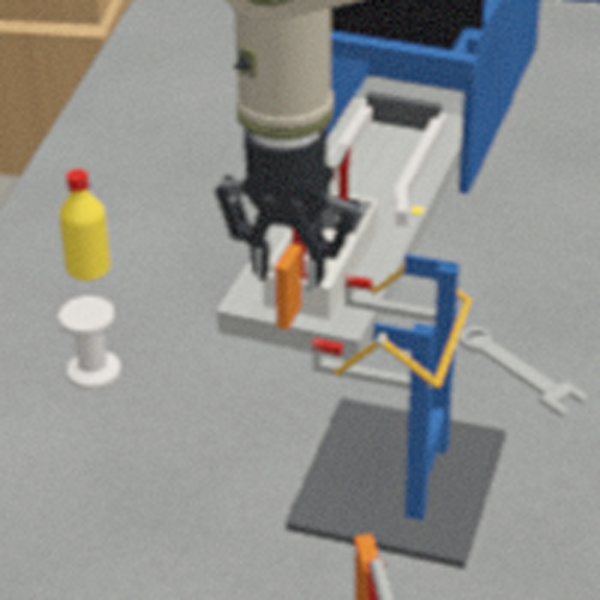

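View pics/j_wrist.png

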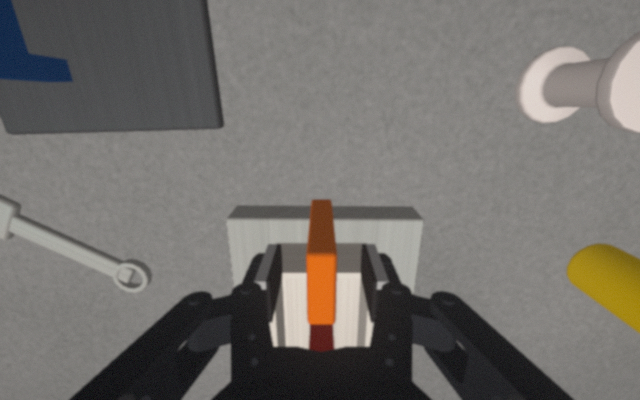

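>>> drive_tool:
  moves:
    - [[0,0,0],0]
    - [[0,0,0],0]
    - [[0,0,0],0]
    - [[0,0,0],0]
    - [[0,0,0],0]
    - [[0,0,0],0]
    - [[0,0,0],0]
    - [[0,0,0],0]
  fingers: 0
  squeeze: 40

```text
time: 13.0
tool_pos: [579.2, 63.3, 103.3]
tcp_rot: [179.9, -0.0, 82.1]
ft_force: [1.0, -0.1, 5.2]
finger_gap: 13.2
```

>>> drive_tool:
  moves:
    - [[-0.5,-4,0.5],0]
    - [[-2,-14,0.5],0]
    - [[-3.9,-28,0.5],0]
    - [[-5.8,-42,0.5],0]
    - [[-7.8,-56,0.5],0]
    - [[-9.7,-70,0.5],0]
    - [[-11.7,-84,0.5],0]
    - [[-13.6,-98,0.5],0]

```text
time: 13.67
tool_pos: [565.0, -34.7, 103.3]
tcp_rot: [180.0, -0.1, 82.2]
ft_force: [0.9, 5.3, 3.5]
finger_gap: 13.6
```

```bash
cat >> h.py <<'E'
def mach(p,O=(545.5,-173.2),yaw=-7.9):
    a=np.radians(yaw);q=np.array(p[:2])-O;return np.array([q@[np.cos(a),np.sin(a)],q@[-np.sin(a),np.cos(a)]])
E
python3 - <<'E'
from h import *
np.set_printoptions(precision=1,suppress=True)
st=r.sense();print(st["tool_pos"],st["tcp_rot"],st["ft_force"],st["wrist_torque"],st["finger_gap"],mach(st["tool_pos"]))
for n in("side","top"):
    s=r.snapshot(n)["pixels"][:,:,::-1]
    cv2.imwrite(f"pics/k_{n}.png",cv2.resize(s[140:240,320:500],None,fx=4.4,fy=4.4,interpolation=cv2.INTER_CUBIC) if n=="top" else cv2.resize(s[80:260,240:400],None,fx=3.3,fy=3.3,interpolation=cv2.INTER_CUBIC))
E
```

```text
[565.  -34.7 103.3] [180.   -0.1  82.2] [0.9 5.3 3.5] [ 0.7 -0.1  0. ] 13.612366711965537 [  0.3 139.8]
```

View pics/k_side.png

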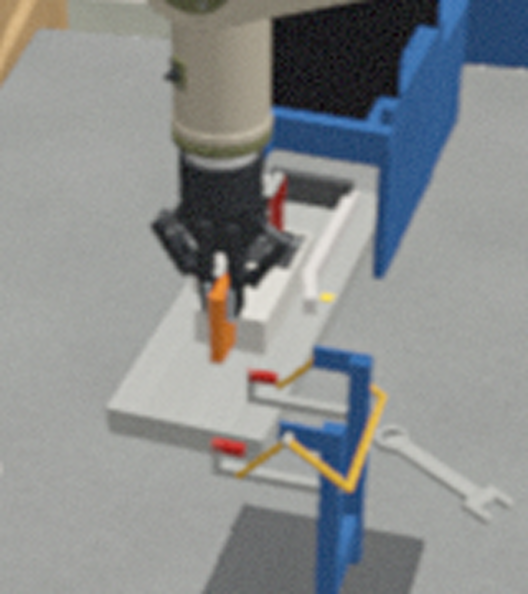

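View pics/k_top.png

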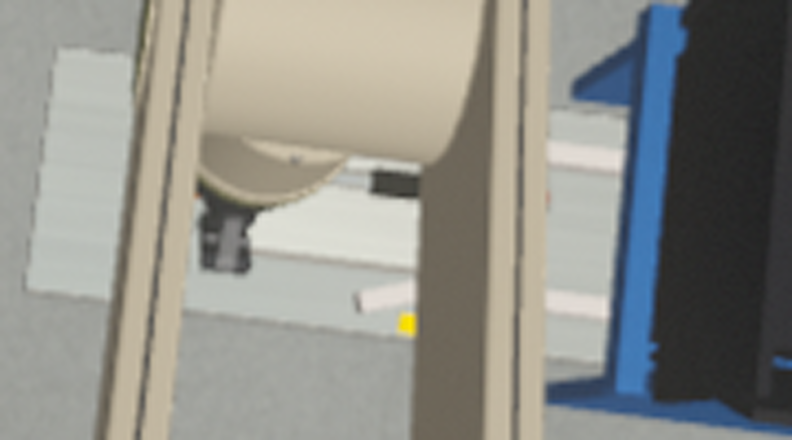

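>>> drive_tool:
  moves:
    - [[-1.9,-14,0],0]
    - [[-3.9,-28,0],0]
    - [[-5.8,-42,0],0]
    - [[-7.8,-56,0],0]
    - [[-9.5,-68,0],0]
    - [[-11,-79,0],0]
    - [[-12.2,-88,0],0]
    - [[-13,-94,0],0]

```text
time: 14.43
tool_pos: [552.3, -128.2, 103.3]
tcp_rot: [180.0, -0.1, 82.1]
ft_force: [0.7, 7.1, 5.8]
finger_gap: 13.4
```

>>> drive_tool:
  moves:
    - [[-0.4,-3,0],0]
    - [[-0.8,-6,0],0]
    - [[-1.2,-8.5,0],0]
    - [[-1.5,-10.5,0],0]
    - [[-1.7,-12,0],0]
    - [[-1.9,-13,0],0]
    - [[-1.9,-13,0],0]
    - [[-1.9,-13,0],0]

```text
time: 15.1
tool_pos: [550.5, -140.6, 103.3]
tcp_rot: [180.0, -0.1, 82.2]
ft_force: [1.0, 4.6, 4.9]
finger_gap: 13.5
```

Run:
```python
from h import *
np.set_printoptions(precision=1,suppress=True)
st=r.sense();print(st["tool_pos"],st["tcp_rot"],st["ft_force"],st["wrist_torque"],st["finger_gap"],mach(st["tool_pos"]))
for n in("side","top"):
    s=r.snapshot(n)["pixels"][:,:,::-1]
    cv2.imwrite(f"pics/l_{n}.png",cv2.resize(s[140:240,320:500],None,fx=4.4,fy=4.4,interpolation=cv2.INTER_CUBIC) if n=="top" else cv2.resize(s[80:260,240:400],None,fx=3.3,fy=3.3,interpolation=cv2.INTER_CUBIC))
```

```text
[ 550.5 -140.6  103.3] [180.   -0.1  82.2] [1.  4.6 4.9] [ 0.7 -0.1  0. ] 13.526774489122529 [ 0.5 33. ]
```

View pics/l_side.png

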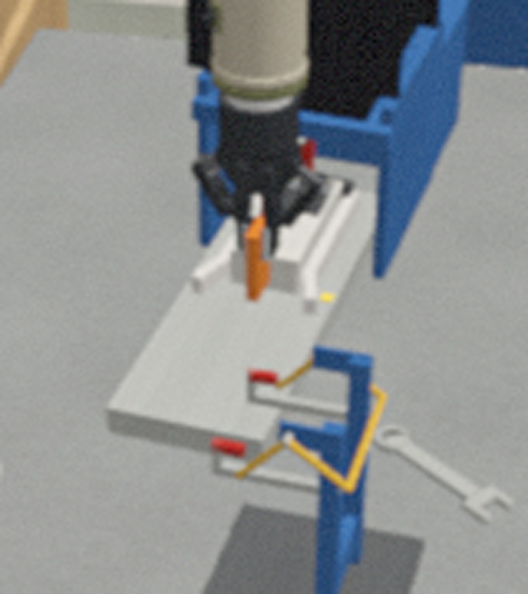

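View pics/l_top.png

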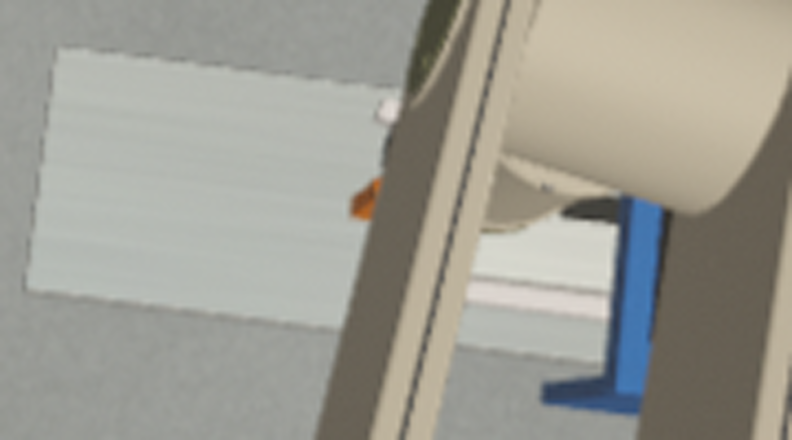

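Nearly home, and friction is still only about 5 N. I'll creep forward until the force rises at the stop.

>>> drive_tool:
  moves:
    - [[-0.1,-0.5,0],0]
    - [[-0.1,-1,0],0]
    - [[-0.2,-1.5,0],0]
    - [[-0.3,-2,0],0]
    - [[-0.3,-2.5,0],0]
    - [[-0.4,-3,0],0]
    - [[-0.4,-3,0],0]
    - [[-0.4,-3,0],0]

```text
time: 15.87
tool_pos: [550.2, -143.3, 103.3]
tcp_rot: [180.0, -0.1, 82.2]
ft_force: [0.1, 6.3, 4.9]
finger_gap: 13.6
```

>>> drive_tool:
  moves:
    - [[-0.1,-0.5,0],0]
    - [[-0.1,-1,0],0]
    - [[-0.2,-1.5,0],0]
    - [[-0.3,-2,0],0]
    - [[-0.3,-2.5,0],0]
    - [[-0.4,-3,0],0]
    - [[-0.4,-3,0],0]
    - [[-0.4,-3,0],0]

```text
time: 16.53
tool_pos: [550.1, -144.6, 103.3]
tcp_rot: [180.0, -0.2, 82.2]
ft_force: [2.6, 15.4, 5.9]
finger_gap: 13.6
```

>>> drive_tool:
  moves:
    - [[0,-0.5,0],0]
    - [[-0.1,-1,0],0]
    - [[-0.1,-1,0],0]
    - [[-0.1,-1,0],0]
    - [[-0.1,-1,0],0]
    - [[-0.1,-1,0],0]
    - [[-0.1,-1,0],0]
    - [[-0.1,-1,0],0]

```text
time: 17.2
tool_pos: [550.3, -144.7, 103.4]
tcp_rot: [180.0, -0.3, 82.2]
ft_force: [4.6, 18.3, 5.5]
finger_gap: 13.7
```

Run:
```python
from h import *
np.set_printoptions(precision=1,suppress=True)
st=r.sense();print(st["tool_pos"],st["tcp_rot"],st["ft_force"],st["wrist_torque"],st["finger_gap"],mach(st["tool_pos"]))
s=r.snapshot("side")["pixels"][:,:,::-1]
cv2.imwrite(f"pics/m.png",cv2.resize(s[100:200,270:390],None,fx=6,fy=6,interpolation=cv2.INTER_CUBIC))
```

```text
[ 550.3 -144.7  103.4] [180.   -0.3  82.2] [ 4.6 18.3  5.5] [ 2.4 -0.5 -0.2] 13.677953184508782 [ 0.9 28.9]
```

View pics/m.png

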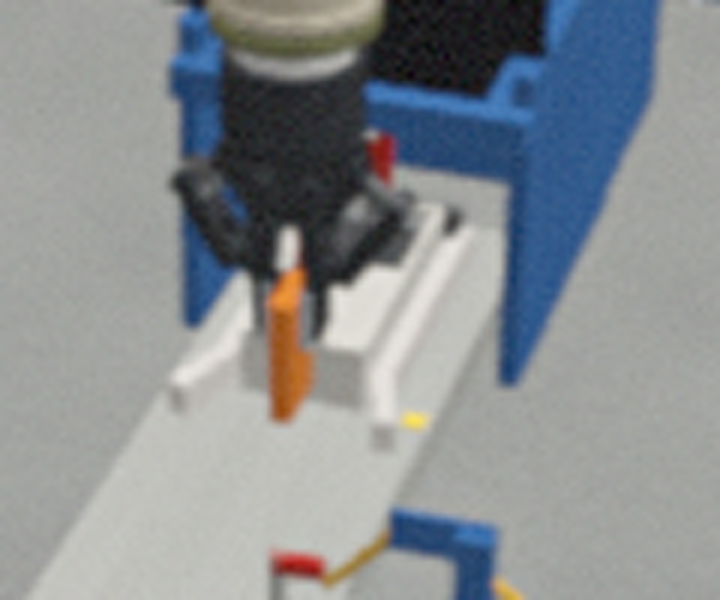

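>>> drive_tool:
  moves:
    - [[0,1,0],0]
    - [[0,2,0],0]
    - [[0,2,0],0]
    - [[0,2,0],0]
    - [[0,2,0],0]
    - [[0,2,0],0]
    - [[0,2,0],0]
    - [[0,2,0],0]

```text
time: 17.92
tool_pos: [550.1, -144.6, 103.3]
tcp_rot: [179.9, -0.1, 82.2]
ft_force: [4.1, 9.6, 4.9]
finger_gap: 13.6
```

>>> drive_tool:
  moves:
    - [[0,0,0],0]
    - [[0,0,0],0]
    - [[0,0,0],0]
    - [[0,0,0],0]
    - [[0,0,0],0]
    - [[0,0,0],0]
    - [[0,0,0],0]
    - [[0,0,0],0]
  fingers: 45

```text
time: 18.58
tool_pos: [549.2, -146.8, 103.0]
tcp_rot: [-180.0, 0.0, 82.1]
ft_force: [0.3, 0.2, -1.1]
finger_gap: 45.0
```

>>> drive_tool:
  moves:
    - [[0,0,8],0]
    - [[0,0,24],0]
    - [[0,0,44],0]
    - [[1,8,64],0]
    - [[3,25,84],0]
    - [[6,45,100],0]
    - [[10,70,110],0]
    - [[14,98,115],0]

```text
time: 19.25
tool_pos: [564.4, -48.7, 221.4]
tcp_rot: [179.8, 0.0, 82.1]
ft_force: [1.1, -0.5, 0.2]
finger_gap: 44.4
```

>>> drive_tool:
  moves:
    - [[0,20,0],0]
    - [[0,50,0],0]
    - [[0,80,0],0]
    - [[0,110,0],0]
    - [[0,130,0],0]
    - [[0,140,0],0]
    - [[0,140,0],0]
    - [[0,140,0],0]

```text
time: 19.92
tool_pos: [563.3, 91.0, 218.4]
tcp_rot: [180.0, 0.0, 82.2]
ft_force: [-0.2, -0.3, -1.1]
finger_gap: 45.0
```

Run:
```python
from h import *
import pickle
np.set_printoptions(precision=1,suppress=True)
st=r.sense();print(st["tool_pos"],st["tcp_rot"],st["ft_force"],st["finger_gap"])
d={}
for n in("side","top"):
    d[n]=r.snapshot(n);s=d[n]["pixels"][:,:,::-1]
    cv2.imwrite(f"pics/n_{n}.png",cv2.resize(s[130:240,320:500],None,fx=4.4,fy=4.4,interpolation=cv2.INTER_CUBIC) if n=="top" else cv2.resize(s[100:200,270:390],None,fx=6,fy=6,interpolation=cv2.INTER_CUBIC))
pickle.dump(d,open("n.pkl","wb"))
```

```text
[563.3  91.  218.4] [180.    0.   82.2] [-0.2 -0.3 -1.1] 45.029790479582154
```

View pics/n_side.png

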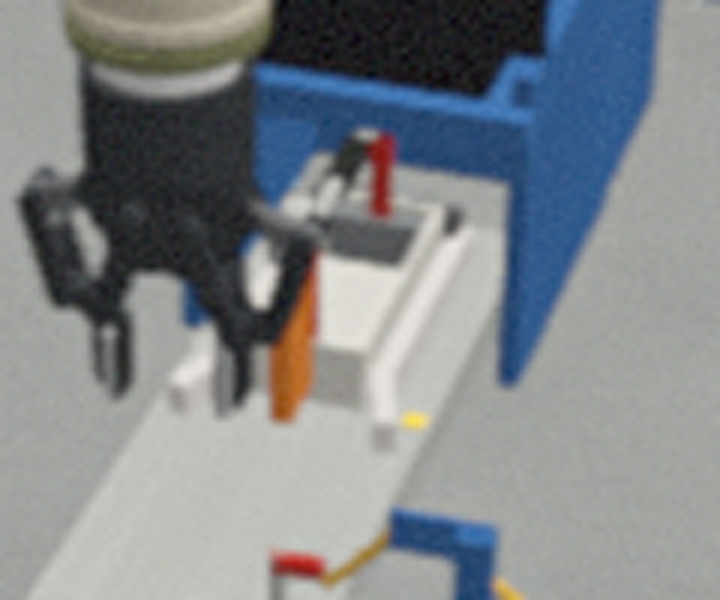

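View pics/n_top.png

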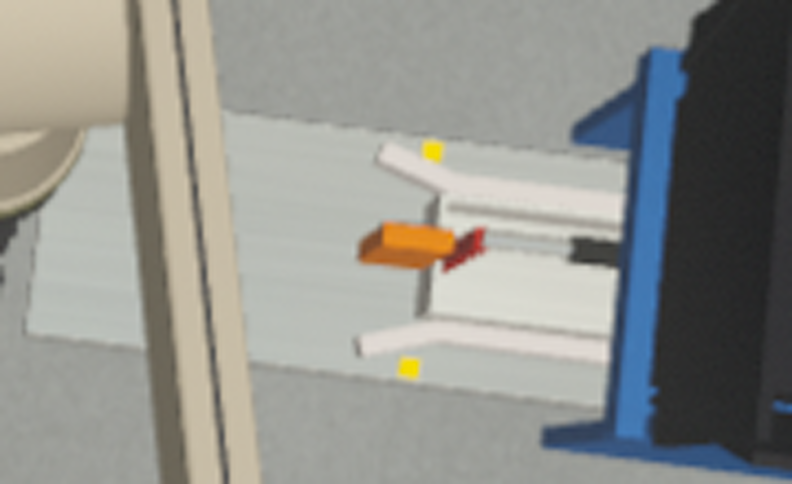

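Run:
```python
from h import *
import pickle
np.set_printoptions(precision=1,suppress=True)
d=pickle.load(open("n.pkl","rb"));t=d["top"]
cv2.imwrite("pics/o.png",cv2.resize(t["pixels"][165:215,395:465,::-1],None,fx=11,fy=11,interpolation=cv2.INTER_CUBIC))
f=lambda p:crop(p,4.4,(320,130))
for p in[(441,195),(428,318)]: print("rim70",mach(ray(t,f(p),70)))
for p in[(430,197),(417,315)]: print("base30",mach(ray(t,f(p),30)))
Y,_=blobs(t["pixels"],(22,120,120),(35,255,255),(400,150,430,225))
print([mach(ray(t,b[1:3],30)) for b in Y])
T,_=blobs(t["pixels"],(5,150,150),(18,255,255),(395,170,430,200));print(T,mach(ray(t,T[0][1:3],105)))
print(r.sense()["qd"])
```

```text
rim70 [31.8 11.1]
rim70 [-40.3  11.4]
base30 [37.8  8.7]
base30 [-34.2   9.3]
[array([66.2, 10.2]), array([-66.8,  10.8])]
[(146, np.float64(413.06), np.float64(185.58), [402, 181, 22, 10])] [-6.  32.4]
[-0.4  0.   0.2  0.2 -0.1  0.3]
```

View pics/o.png

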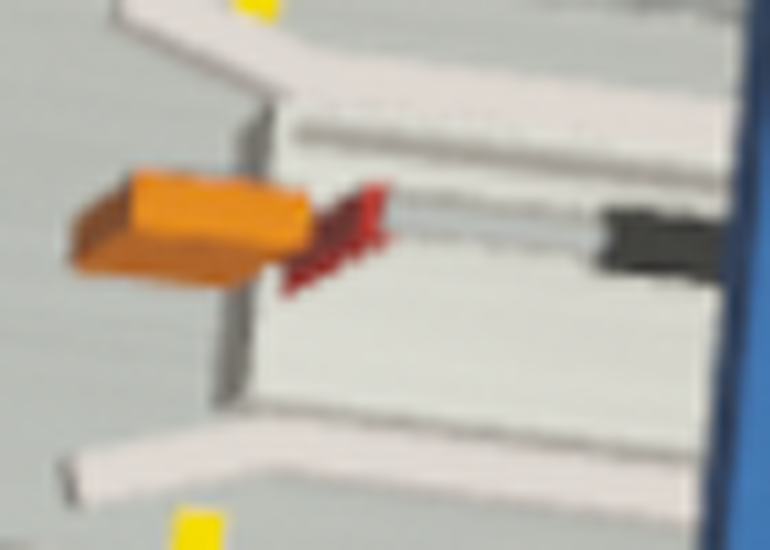

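The tray's tail end is level with the yellow marks (y about 9–11 mm), it sits square between the guides, and the arm is clear. Handing in.

```bash
python3 -c "
from bench import r
print(r.sense()['ft_force']); print(r.hand_in())"
```

```text
[0.0362764  0.08123039 0.92895991]
the job is handed in; nothing more can be done
None
```

I took the cassette off the rack, stood it on the apron, slid it under the hopper until it met the stop, let go and handed in after about 20 s. The hand-in gave no verdict.

- **Off the rack:** I pushed the bar back 21 mm against the keeper, lifted it over the noses and drew it off. The side view then showed the keeper sprung shut.
- **On the apron:** The cassette stood upright near y = 140 mm with the tail tab pointing away from the hopper. The fingers were open and clear of it.
- **Home:** While sliding, the drag was 5–7 N. At the stop it rose to 18 N and the cassette stopped moving.

**Last checks:**
- The top view put the tray's tail end at y = 9–11 mm, level with the yellow marks at about 10 mm.
- The tray looked square between the guides, with the gripper clear of everything.
- I did not measure its sideways position closely. The tray rim came out about 4 mm off the centre line at z = 70 mm, while the base edge came out about 2 mm off the other way. Those were hand-picked pixels, so I relied on the guides, which leave about 3 mm each side.
- The roller, oil bottle and wrench looked unmoved in every picture that showed them. I did not re-measure them at the end.

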